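Change over the capsule filler and pack away the old set

TASK

Change the hand capsule filler over to the small-hole plate: slide the black spacer flat under the fixed bar fully home against the stop, then slide the small-hole white plate in on top of it, also fully home, and swing the clamp across over the plate. Pack every part of the old set that is lying about in the box as one neat flat pile, heaviest at the bottom and lightest on top: steel press plates, then large-hole white cap plates, then the open grey frames. Leave the jar, spatula and bowl where they are.

Things in the scene. Friction and masses are not known exactly. Their poses are not given: they have to be found in the camera images.
- filler: The hand capsule filler, fixed: a metal bed 180 (x) x 200 (y) mm on four short feet, bed top 45 mm above the bench. Origin on the bench under its centre; x points from its open near side to the bar. A steel bar (x from 31 to 69 mm, whole width in y) crosses its far side, underside 23 mm and top 33 mm (bolt heads 38 mm) above the bed.
- slot (a point): Middle of the mouth of the slot under the bar, on the bed top, at filler x = 30, y = 0 mm; axes as the filler's. The slot is open to -x, 62 mm wide between side cheeks and 23 mm high, flared in front of the bar (from filler x = 18 mm, 70 mm wide there), and closed by a stop face 30 mm beyond this point. Parts are fed in along +x lying flat.
- seat (a point): Point on the bed top (axes as the filler's) where the centre of the spacer's underside lies when fully home: filler x = -2, y = 0 mm, 62 mm in front of the stop. The plate's underside centre lies 8 mm above it when home.
- clamp (a joint): Swing clamp on a vertical post at filler x = -45, y = 62 mm; rad, -0.9 to 1.57. At 0 its arm points to the filler's -x; it grows counter-clockwise from above; at 1.57 (end stop) the arm points to -y, over the plate's near end. Stays where left (friction 0.06 N m). Arm 12 mm wide, end 50 mm from the pivot, underside 21.5 mm and top 32.5 mm above the bed.
- clamp_knob (a point): Middle of the clamp's upright round knob, 13 mm thick, 22 mm tall, standing on the arm 43 mm from the pivot; this point is 43.5 mm above the bed, 11 mm above the arm's top and 11 mm below the knob's top.
- spacer: Loose black plastic spacer plate, 124 (x) x 58 (y) x 8 mm, plain; origin at the centre of its underside; either end may lead.
- plate: Loose white capsule plate with 60 small holes (5 x 12), 124 (x) x 58 (y) x 12 mm; origin at the centre of its underside; either end may lead.
- box: Fixed open grey metal box for the old set, 184 (x) x 140 (y) x 48 mm outside, walls and floor 5 mm; origin at the centre of its underside.
- press1: Loose stainless steel press plate of the old set, 104 (x) x 54 (y) x 8 mm, about 0.35 kg, the heaviest kind; origin at the centre of its underside. May be absent.
- press2: Loose stainless steel press plate of the old set, 104 (x) x 54 (y) x 8 mm, about 0.35 kg, the heaviest kind; origin at the centre of its underside. May be absent.
- cap1: Loose white cap plate of the old set with 18 large holes (3 x 6), 98 (x) x 50 (y) x 8 mm, about 0.055 kg, the middle kind; origin at the centre of its underside. May be absent.
- cap2: Loose white cap plate of the old set with 18 large holes (3 x 6), 98 (x) x 50 (y) x 8 mm, about 0.055 kg, the middle kind; origin at the centre of its underside. May be absent.
- frame1: Loose open grey plastic frame of the old set, 92 (x) x 46 (y) x 8 mm outside with a window 76 x 30 mm, about 0.02 kg, the lightest kind; origin at the centre of its underside. May be absent.
- frame2: Loose open grey plastic frame of the old set, 92 (x) x 46 (y) x 8 mm outside with a window 76 x 30 mm, about 0.02 kg, the lightest kind; origin at the centre of its underside. May be absent.
- jar: Bystander: small closed jar, 56 mm across, 62 mm tall; origin at the centre of its underside.
- spatula: Bystander: spatula lying on the bench, 230 mm long; origin under its middle.
- bowl: Bystander: white bowl, 110 mm across, 45 mm tall; origin at the centre of its underside.
Mind the look-alikes: they are no part of the job. Leave any red look-alike of the press1 alone.

How it is judged:
On the way, in this order (a step that is already met when the one before it is completed fails the run):
1. the spacer lies on the bed under the bar, home against the stop (x of spacer in the frame of seat between -0.004 and 0.004 m and y of spacer in the frame of seat between -0.005 and 0.005 m and z of spacer in the frame of seat between -0.003 and 0.003 m and angle between the x axis of spacer and the x axis of filler, either way round below 0.08 rad), for 0.2 s.
2. the small-hole plate lies on the spacer under the bar, home against the stop (all of step 1 and x of plate in the frame of seat between -0.004 and 0.004 m and y of plate in the frame of seat between -0.005 and 0.005 m and z of plate in the frame of seat between 0.005 and 0.011 m and angle between the x axis of plate and the x axis of filler, either way round below 0.08 rad), for 0.2 s.
3. the clamp is swung across over the plate (value of joint clamp above 1.35 rad), for 0.2 s.
At the end, for the whole second after the job is handed in: Spacer on the bed, plate on it, both within 4 mm of home along the slot, 5 mm across, square within 0.08 rad; clamp past 1.35 rad; old parts present flat (0.12 rad), still, in the box, each lighter kind over 5 mm above every heavier kind, centres within 30 mm; bystanders within 30 mm of their start (all of step 2 and value of joint clamp above 1.35 rad and x of press1 in the frame of box between -0.06 and 0.06 m and y of press1 in the frame of box between -0.055 and 0.055 m and angle between each of press1, press2, cap1, cap2, frame1, frame2's own z axis and vertical below 0.12 rad and z of each of press1, press2, cap1, cap2, frame1, frame2 in the frame of box below 0.05 m and linear speed of each of press1, press2, cap1, cap2, frame1, frame2 below 0.02 m/s and x of press2 in the frame of box between -0.06 and 0.06 m and y of press2 in the frame of box between -0.055 and 0.055 m and x of cap1 in the frame of box between -0.06 and 0.06 m and y of cap1 in the frame of box between -0.055 and 0.055 m and x of cap2 in the frame of box between -0.06 and 0.06 m and y of cap2 in the frame of box between -0.055 and 0.055 m and x of frame1 in the frame of box between -0.06 and 0.06 m and y of frame1 in the frame of box between -0.055 and 0.055 m and x of frame2 in the frame of box between -0.06 and 0.06 m and y of frame2 in the frame of box between -0.055 and 0.055 m and z of each of cap1, cap2, frame1, frame2 in the frame of press1 above 0.005 m and z of each of cap1, cap2, frame1, frame2 in the frame of press2 above 0.005 m and z of each of frame1, frame2 in the frame of cap1 above 0.005 m and z of each of frame1, frame2 in the frame of cap2 above 0.005 m and horizontal distance between press1 and press2 below 0.03 m and horizontal distance between each of press1, press2 and cap1 below 0.03 m and horizontal distance between each of press1, press2, cap1 and cap2 below 0.03 m and horizontal distance between each of press1, press2, cap1, cap2 and frame1 below 0.03 m and horizontal distance between each of press1, press2, cap1, cap2, frame1 and frame2 below 0.03 m); the robot touches nothing.
It fails at once if the jar is disturbed (moved by more than 30 mm) (distance of jar from where it was at the start of the episode above 0.03 m).
It fails at once if the spatula is disturbed (moved by more than 30 mm) (distance of spatula from where it was at the start of the episode above 0.03 m).
It fails at once if the bowl is disturbed (moved by more than 30 mm) (distance of bowl from where it was at the start of the episode above 0.03 m).
Of press1, press2, cap1, cap2, frame1, frame2 only 4 to 6 are there at a start; the rules pass over those that are not, and their reading is None.
At some moment in a run one of spacer, plate may be knocked a few centimetres aside while the robot is not near it.
Once in a run the grip may slacken for a moment while it holds something.
It also fails if it takes over 210 s, if anything falls off the work surface, if the arm or the gripper's body presses on something with over 40 N, if the wrist force passes 120 N, or if a joint passes its speed limit or range.

ROBOT

A 6-joint arm with a two-finger parallel gripper is mounted at the origin on the work surface. World frame = base frame: x ahead of the robot, y to its left, z up, the work surface at z = 0. Lengths are in m, angles in rad, forces in N, time in s.
With the tool pointing down it reaches from about 0.2 to 0.875 m from the base axis. Payload 3.4 kg.
Tool frame: the origin (TCP) lies at the centre of the arm's flange, where the gripper is bolted on; the fingertips stand 199 mm ahead of it and the grasp point (between the pads) lies env.pinch_z ahead of it (env.pinch_z is the distance from the TCP to the grasp point, in m); z points along the fingers, y is the line along which they close (so a half turn about z gives the same grasp; the last joint's range is limited). The gripper opens to 94 mm and grips with 3 to 60 N. Pads are 16 mm wide; open, the fingers measure 119 mm over their backs; the gripper's body (75 mm by 177 mm) begins 78 mm behind the grasp point.
Start: joints at [0.983, 0.276, 1.505, -0, 1.361, -0.121], TCP at [0.259, 0.513, 0.405] pointing down, gripper open.
Joint ranges: [-2.89, 2.89], [-0.75, 2.08], [0.22, 2.7], [-1.18, 4.32], [0.11, 2.71], [-2.7, 2.7]. Speed limits (rad/s): [2.57, 2.57, 3.14, 3.14, 3.14, 3.14].

INTERFACE

Orientations are given as a unit quaternion [w, x, y, z].
In Python, from station import monitor, optics, workorder, env gives the robot as it stands.
- The arm moves only by the shell command python3 -m handwheel 'ROWS' [FORCE]. ROWS is JSON, a list of rows, each a list of 3 entries, a list of its own where there are three numbers: the opening, from -1 (shut) to 1 (fully open), then the shift along the tool's x, y, z normalised to -1 to 1, where 1 is 4 cm, then the turn about the tool's z normalised to -1 to 1, where 1 is 5 degrees. In form: [[claw, [x, y, z], yaw], ...]. A call has exactly 5 rows; each row shifts and turns the commanded pose from where the row before left it, along the tool's axes as they then stand; what a row does not reach is not made up. A row lasts 1/8 s, in which the tool goes at most 62.5 mm and 10.7 degrees, less where a joint would pass 70% of its speed; a pose out of reach is approached as far as the arm can. A call with a number of a shift or a turn outside -1 to 1 is refused whole. A call with a gripper value outside its range is refused whole. The fingers move at their own pace and stop on an object; FORCE is the grip in N (left out, the last holds). Time passes only in rows, so rows that do not move let the fingers close, or fill a call up. It gives the time, the measured TCP pose, the force, the opening and the grip force at its end, in the units of the state.
- monitor.state(): the state, without advancing time (a new reading comes with each control period).
- optics.grab_frame(name): name is "scene" or "top"; returns the picture (480x640x3 uint8, red, green, blue); there is no depth.
- optics.camera_model(name): a dict with "fx", "fy", "cx", "cy" (pixels), "rvec" (rotation vector, rad) and "tvec" (3), from world to camera coordinates, as OpenCV has them. Camera axes: x right, y down, z forward; pixel columns grow to the right and rows downward; lengths in m; the calibration is good to about 2 mm. A picture is of the moment at which its call begins. camera_model takes no time and is no camera call.
- workorder.sign_off(): hands the job in; it is judged then, once.
The state is a dict: "t": time; "q": joint angles; "joint_vel": joint speeds; "joint_efforts": joint torques, N m; "tool_pos": TCP position; "eef_rot": TCP orientation; "force": force on the tool from outside, world axes, zero at the start; "moment": the same for the moment, N m; "opening": finger opening in m; "finger_force": force on a finger pad.
Only numpy, scipy, OpenCV 4.12 (cv2) and the standard library are available. Lean on these libraries where they do the work, as an engineer would, in place of code of your own. Each camera call takes 0.05 s, during which the arm holds its last target. There are 200 camera calls.

## Working session

There is one attempt and no reset: what is moved stays moved. The work goes in short steps, Python scripts to look and compute and a shell command to move; the robot and the scene stay as the last step left them, time stands still between calls to the robot, and variables do not carry over. Pictures are saved under pics/ and viewed, at most 14 in all, crops included, and the job is handed in when it is done.

```bash
mkdir -p pics; ls; cat > h.py <<'E'
import numpy as np, cv2
from station import monitor, optics, workorder, env
from scipy.spatial.transform import Rotation as R
def grab(n,f=None):
    im=cv2.cvtColor(optics.grab_frame(n),cv2.COLOR_RGB2BGR)
    if f: cv2.imwrite('pics/'+f,im)
    return im
def ray(n,uv):
    c=optics.camera_model(n); Rm=cv2.Rodrigues(np.array(c['rvec'],float))[0]; t=np.array(c['tvec'],float).ravel()
    uv=np.atleast_2d(np.array(uv,float)); d=np.c_[(uv[:,0]-c['cx'])/c['fx'],(uv[:,1]-c['cy'])/c['fy'],np.ones(len(uv))]@Rm
    return -Rm.T@t,d
def plane(n,uv,z):
    o,d=ray(n,uv); return o+d*((z-o[2])/d[:,2])[:,None]
def proj(n,P):
    c=optics.camera_model(n); K=np.array([[c['fx'],0,c['cx']],[0,c['fy'],c['cy']],[0,0,1.]])
    return cv2.projectPoints(np.array(P,float).reshape(-1,1,3),np.array(c['rvec'],float),np.array(c['tvec'],float),K,None)[0].reshape(-1,2)
def tri(a,b):
    o1,d1=ray('top',a);o2,d2=ray('scene',b);d1=d1[0];d2=d2[0]
    s=np.linalg.lstsq(np.c_[d1,-d2],o2-o1,rcond=None)[0]
    p=o1+d1*s[0];q=o2+d2*s[1]; return (p+q)/2,np.linalg.norm(p-q)
E
python3 - <<'E'
from h import *
grab('top','t0.png');grab('scene','s0.png')
s=monitor.state();print(s,env.pinch_z)
for n in('top','scene'):print(n,ray(n,[320,240]),optics.camera_model(n))
E
```

```text
pics
{'t': 0.1, 'q': array([ 9.83023296e-01,  2.76511561e-01,  1.50598404e+00, -4.06643720e-05,
        1.36071236e+00, -1.20990943e-01]), 'joint_vel': array([-6.12683052e-06, -1.00965711e-03, -2.45583134e-03,  1.39970322e-03,
       -8.75292205e-04,  2.68757898e-04]), 'joint_efforts': array([ 7.78274498e-04, -4.05454409e+01, -2.37779617e+01,  7.03947362e-02,
        2.98420375e-02, -1.82458575e-05]), 'tool_pos': array([0.25866054, 0.51332588, 0.40391147]), 'eef_rot': array([-2.61618594e-04,  2.31273735e-01,  9.72888383e-01, -7.64367023e-04]), 'force': array([-0.54084085, -0.57204763,  0.41208533]), 'moment': array([-0.01093856, -0.03193509, -0.01487101]), 'finger_force': 0.0, 'opening': 0.09399519163843702} 0.1804
top (array([0.37937838, 0.02073683, 1.05241464]), array([[ 0.1272316 ,  0.03423698, -0.99162549]])) {'fx': 440.70689010472597, 'fy': 440.70689010472597, 'cx': 317.8849171031228, 'cy': 251.30585270756853, 'rvec': array([ 2.17491264, -2.12690921,  0.06974057]), 'tvec': array([0.04968329, 0.48553076, 1.00683961])}
scene (array([0.8757399 , 0.77179137, 0.62818832]), array([[-0.38119631, -0.75237876, -0.53736859]])) {'fx': 436.38297374558545, 'fy': 436.38297374558545, 'cx': 322.42077562858043, 'cy': 235.24653126687764, 'rvec': array([ 0.60315783,  2.49035896, -1.38379046]), 'tvec': array([ 0.42525409, -0.0405458 ,  1.25487763])}
```

View pics/t0.png

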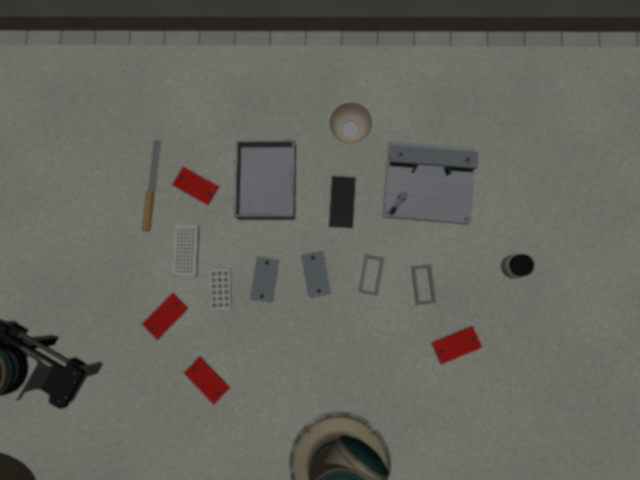

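View pics/s0.png

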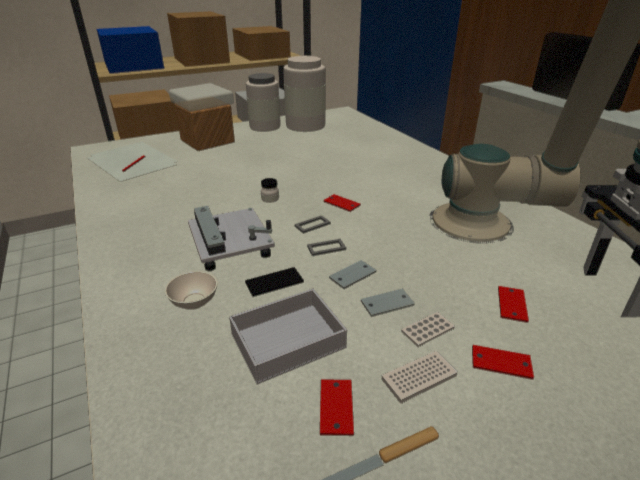

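The top view shows:
- Spacer: black, at (342,202).
- Filler: (431,185), with the clamp knob at about (400,198).
- Box: (266,180).
- Small-hole plate: (186,250).
- Cap plate: (221,289). Only one is present.
- Press plates: (265,279) and (316,274).
- Frames: (372,275) and (424,284).
- Red look-alikes: (196,185), (165,316), (207,380) and (457,345).
- Bystanders: spatula (151,185), bowl (350,123), jar (518,265).

What could be mistaken for the spacer is the jar lid (518,265), which is also black. For the plate it is the cap (221,289), with fewer and larger holes. For the press plates it is the red plates. I'll check these choices in a close crop.

```bash
cat > seg.py <<'E'
from h import *
def comps(im,n,thr=9):
    lab=cv2.cvtColor(im,cv2.COLOR_BGR2LAB).astype(np.float32)
    bg=cv2.medianBlur(im,5); 
    L=cv2.cvtColor(cv2.GaussianBlur(im,(3,3),0),cv2.COLOR_BGR2LAB).astype(np.float32)
    big=np.stack([cv2.medianBlur(np.ascontiguousarray(L[...,i]).astype(np.uint8),101) for i in range(3)],-1).astype(np.float32)
    d=np.linalg.norm(L-big,axis=2)
    m=(d>thr).astype(np.uint8)
    m=cv2.morphologyEx(m,cv2.MORPH_CLOSE,np.ones((3,3)))
    cs,_=cv2.findContours(m,cv2.RETR_EXTERNAL,cv2.CHAIN_APPROX_NONE)
    out=[]
    for c in cs:
        a=cv2.contourArea(c)
        if a<150 or a>12000: continue
        M=cv2.moments(c); out.append((M['m10']/M['m00'],M['m01']/M['m00'],a,cv2.minAreaRect(c),c))
    return out
E
python3 - <<'E'
from seg import *
t=cv2.imread('pics/t0.png');s=cv2.imread('pics/s0.png')
for n,im in(('top',t),('scene',s)):
    for u,v,a,r,c in comps(im,n):
        print(n,round(u,1),round(v,1),int(a),np.round(r[1],1),im[int(v),int(u)], plane(n,[u,v],0.008)[0].round(3))
a=cv2.resize(t[120:320,160:490],(800,485),interpolation=cv2.INTER_CUBIC);cv2.imwrite('pics/c0.png',cv2.convertScaleAbs(a,alpha=1.4))
b=cv2.resize(s[190:270,180:290],(800,582),interpolation=cv2.INTER_CUBIC);cv2.imwrite('pics/c1.png',cv2.convertScaleAbs(b,alpha=1.4))
E
```

```text
top 15.5 467.5 595 [45.5 20.5] [25 32 34] [-0.033  0.752  0.008]
top 340.7 448.3 5449 [ 68. 103.] [48 57 63] [ 0.037 -0.002  0.008]
top 206.5 380.0 1201 [47.9 27. ] [ 20  21 113] [0.179 0.314 0.008]
top 456.1 344.4 1222 [27.7 48.5] [ 17  19 112] [ 0.277 -0.263  0.008]
top 39.9 366.3 5317 [111.3  77.9] [32 34 34] [0.198 0.715 0.008]
top 164.4 316.0 1144 [25.5 47.4] [ 15  19 112] [0.324 0.423 0.008]
top 221.4 290.6 567 [37.2 20.6] [103 106 105] [0.387 0.289 0.008]
top 422.9 284.4 841 [40.8 22.6] [104 111 110] [ 0.413 -0.187  0.008]
top 264.2 279.4 1055 [25.2 45.7] [84 83 77] [0.416 0.187 0.008]
top 370.9 274.5 780 [21.5 40.1] [107 114 113] [ 0.434 -0.065  0.008]
top 517.3 265.5 744 [26. 35.] [17 18 17] [ 0.462 -0.406  0.008]
top 315.6 274.1 1045 [46.  24.7] [83 82 76] [0.432 0.065 0.008]
top 341.7 201.6 1361 [27.3 53.7] [29 30 32] [0.608 0.007 0.008]
top 195.1 185.4 1041 [45.1 25.1] [ 20  22 115] [0.642 0.366 0.008]
top 433.0 179.5 3893 [92.2 77.3] [103  99  99] [ 0.665 -0.211  0.008]
top 266.0 180.2 4961 [81.2 71.8] [105 100 100] [0.658 0.192 0.008]
top 151.1 187.5 809 [11.  93.5] [82
[... 285 characters left out ...]
.403 0.008]
scene 418.8 373.5 1072 [22.7 57.6] [104 114 122] [0.48  0.379 0.008]
scene 502.0 361.4 1574 [68.4 31.4] [ 13  17 144] [0.327 0.426 0.008]
scene 426.8 330.2 901 [24.8 49.8] [105 117 125] [0.398 0.299 0.008]
scene 386.9 302.3 968 [21.8 52.6] [116 120 116] [0.421 0.192 0.008]
scene 512.5 303.9 969 [40.4 30.1] [  1   7 143] [0.184 0.32  0.008]
scene 352.0 274.2 757 [20.1 47. ] [112 119 110] [0.437 0.072 0.008]
scene 326.0 246.9 487 [14.7 39.4] [140 160 162] [ 0.437 -0.06   0.008]
scene 312.1 223.7 407 [13.9 36.7] [137 155 159] [ 0.417 -0.183  0.008]
scene 341.5 202.5 419 [38.  14.1] [ 16  20 149] [ 0.281 -0.257  0.008]
scene 269.2 189.9 440 [26. 19.] [84 91 99] [ 0.445 -0.44   0.008]
```

View pics/c0.png

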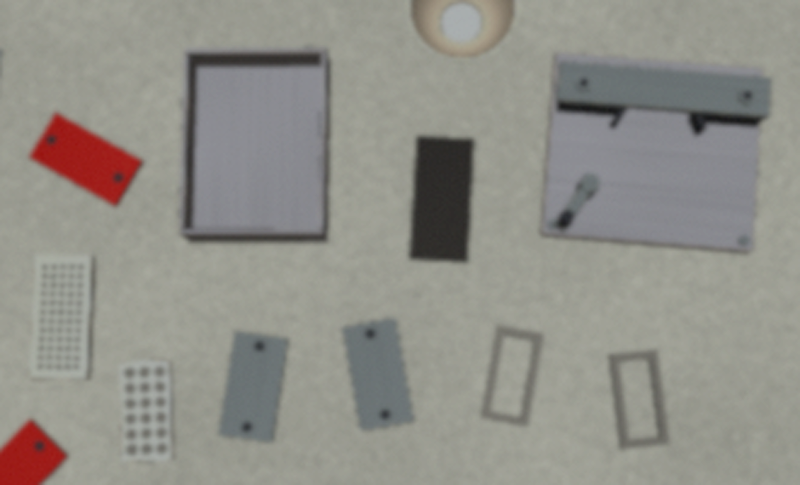

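View pics/c1.png

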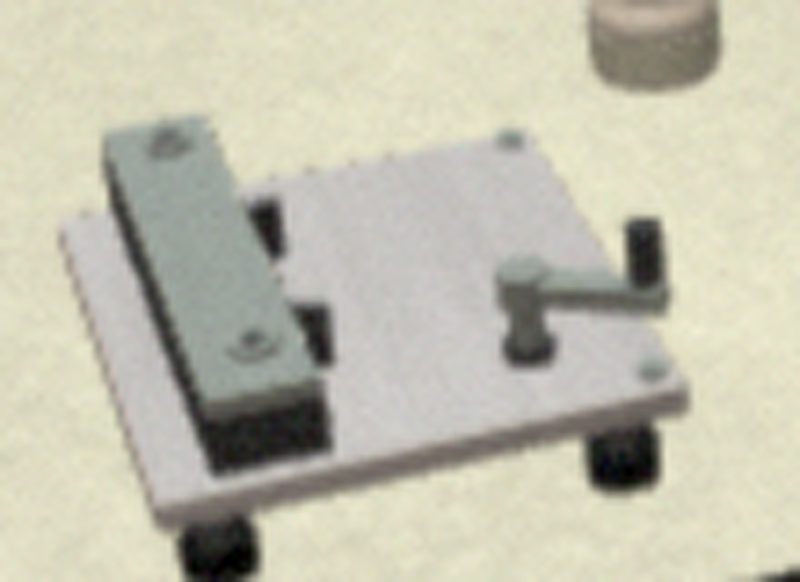

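The crops confirm the choices. The plate with the fine hole pattern is at crop (63,317) and the cap with 18 large holes at (147,411). The press plates are at (254,386) and (378,374), the frames at (512,375) and (638,398), and the spacer at (442,199). The clamp post is at (588,185) and its knob at (565,218), so the clamp angle is about -0.6. Next I'll measure the poses.

```bash
cat >> seg.py <<'E'
def rect(im,n,uv,r=32,dark=None,z=None):
    """min-area rect (world) of the blob round pixel uv; threshold half way to the local background"""
    u,v=map(int,uv); x0,y0=max(u-r,0),max(v-r,0); k=4
    roi=im[y0:v+r,x0:u+r]; L=cv2.cvtColor(cv2.resize(roi,None,fx=k,fy=k,interpolation=cv2.INTER_CUBIC),cv2.COLOR_BGR2LAB).astype(np.float32)
    bg=np.median(L.reshape(-1,3),axis=0); d=np.linalg.norm(L-bg,axis=2) if dark is None else (bg[0]-L[...,0])*dark
    d=cv2.GaussianBlur(d,(0,0),2); hi=np.percentile(d[d>8],60) if (d>8).any() else 20
    m=(d>max(hi/2,5)).astype(np.uint8); m=cv2.morphologyEx(m,cv2.MORPH_CLOSE,np.ones((17,17)))
    cs,_=cv2.findContours(m,cv2.RETR_EXTERNAL,cv2.CHAIN_APPROX_NONE)
    c=min([c for c in cs if cv2.contourArea(c)>150*k*k],key=lambda c:np.hypot(*(np.array(cv2.minAreaRect(c)[0])-[(u-x0)*k,(v-y0)*k])))
    P=(c.reshape(-1,2)+.5)/k-.5+[x0,y0]
    M=cv2.moments(c); cen=np.array([M['m10'],M['m01']])/M['m00']/k+[x0,y0]
    if z is None: return cen
    W=plane(n,P,z)[:,:2].astype(np.float32)
    (cx,cy),(w,h),a=cv2.minAreaRect(W*1000)
    if w<h: w,h,a=h,w,a+90
    a=(a+90)%180-90
    return cen,np.round([cx,cy,w,h,a],1)
E
python3 - <<'E'
from seg import *
t=cv2.imread('pics/t0.png');s=cv2.imread('pics/s0.png')
I={'spacer':((342,202),(274,281),1,.008),'plate':((186,250),(420,376),-1,.012),'cap':((221,289),(428,328),-1,.008),'p1':((265,279),(387,302),None,.008),'p2':((316,274),(352,274),None,.008),'f1':((371,275),(326,247),None,.008),'f2':((423,284),(312,224),None,.008)}
for k,(a,b,dk,z) in I.items():
    try:
        c,r=rect(t,'top',a,dark=dk,z=z,r=34); c2=rect(s,'scene',b,r=40,dark=1 if dk==1 else None); p,e=tri(c,c2)
        print(k,r,'tri',(p*1000).round(1),'gap',round(e*1000,1))
    except Exception as ex: print(k,ex)
# filler/box corners typed from crops
def T(p): return np.array(p)/2.4242+[160,120]
def S(p): return np.array(p)/7.27+[180,190]
for nm,a,b in [('nl',(543,235),(688,390)),('nr',(750,250),(537,135)),('post',(588,183),(522,265)),('knob',(565,220),(645,222)),('barNL',(558,105),(205,410)),('barboltL',(583,84),(253,343)),('barboltR',(746,97),(172,138)),('fl',(556,55),(160,527))]:
    p,e=tri(T(a),S(b)); print(nm,(p*1000).round(1),round(e*1000,1),'plane45',(plane('top',T(a),.045)[0]*1000).round(1),'p83',(plane('top',T(a),.083)[0]*1000).round(1))
for nm,a,b in [('b1',(188,52),(231,321)),('b2',(328,50),(311,294)),('b3',(327,241),(346,342)),('b4',(183,236),(262,372))]:
    p,e=tri(T(a),b); print(nm,(p*1000).round(1),round(e*1000,1),(plane('top',T(a),.048)[0]*1000).round(1))
E
```

```text
spacer [607.8   6.4 124.1  57.2  -2.1] tri [608.1   5.4   1.2] gap 0.1
plate [483.2 383.  122.4  55.8  -0. ] tri [483.9 384.8   1.2] gap 2.8
cap [399.7 296.1  81.8  48.4   4.5] tri [404.1 301.3  11.4] gap 7.0
p1 [416.8 187.3 105.3  57.2  -6.2] tri [415.8 187.3   0.6] gap 0.0
p2 [432.   65.5 106.3  56.   11. ] tri [431.3  64.9   0. ] gap 0.0
f1 [433.8 -64.9  93.9  48.7  -9.7] tri [432.9 -66.4   1.5] gap 0.5
f2 [ 413.6 -187.4   93.1   50.9    7. ] tri [ 412.7 -189.5    1. ] gap 0.4
nl [565.6 -91.2  38.3] 1.5 plane45 [565.1 -90.8  45. ] p83 [558.1 -86.6  83. ]
nr [ 552.4 -285.    41.3] 5.2 plane45 [ 554.2 -285.1   45. ] p83 [ 547.6 -273.6   83. ]
post [ 607.9 -127.7   80. ] 0.1 plane45 [ 616.1 -133.1   45. ] p83 [ 607.2 -127.3   83. ]
knob [ 570.1 -104.9   98.3] 1.8 plane45 [ 579.9 -111.5   45. ] p83 [ 572.4 -106.5   83. ]
barNL [ 705.9 -109.6   56.8] 35.6 plane45 [ 692.2 -104.    45. ] p83 [680.4 -99.3  83. ]
barboltL [ 701.9 -122.8   78.6] 0.4 plane45 [ 713.2 -127.8   45. ] p83 [ 700.6 -122.2   83. ]
barboltR [ 690.7 -272.2   79.8] 1.0 plane45 [ 702.3 -282.9   45. ] p83 [ 690.2 -271.5   83. ]
fl [ 745.1 -102.8   32.3] 2.5 plane45 [ 741.8 -101.7   45. ] p83 [728.1 -97.1  83. ]
b1 [740.  231.3 117.7] 52.0 [739.7 256.4  48. ]
b2 [657.3 152.  115.8] 141.7 [743.2 119.3  48. ]
b3 [543.5 151.2 -80.7] 83.7 [555.1 114.7  48. ]
b4 [646.  245.7 -34.1] 156.7 [557.5 253.4  48. ]
```

```bash
cat > plan.py <<'E'
import sys
from h import *
def plan(x,y,zt,ang,p=None,yaw=None):
    """x,y mm; fingertip height mm; closing axis angle deg (world, mod 180) -> turn units, then shift units after the turn"""
    s=monitor.state(); p=np.array(s['tool_pos'])*1000
    M=R.from_quat(np.roll(s['eef_rot'],-1)).as_matrix(); a=np.degrees(np.arctan2(M[1,1],M[0,1]))
    d=(ang-a+90)%180-90
    th=np.radians(a+d); Y=np.array([np.cos(th),np.sin(th)]); X=np.array([Y[1],-Y[0]])*-1
    # tool z down: x = y cross z
    X=np.cross([Y[0],Y[1],0],[0,0,-1])[:2]
    e=np.array([x,y])-p[:2]
    print('turn %.2f u (q6 %.2f) | shift u: x %.2f y %.2f z %.2f'%(-d/5,s['q'][5],e@X/40,e@Y/40,-(zt+199-p[2])/40),'tip',(p-[0,0,199]).round(1),'ang',round(a,1))
if __name__=='__main__':
    v=list(map(float,sys.argv[1:])); plan(*v)
    s=monitor.state(); print('t %.1f F'%s['t'],np.round(s['force'],1),'open %.1f ff %.1f'%(s['opening']*1000,s['finger_force']))
E
python3 - <<'E'
from h import *
for nm,a,b in [('b1',(188,52),(262,374)),('b2',(328,50),(231,321)),('b3',(327,241),(311,293)),('b4',(183,236),(346,330))]:
    p,e=tri(np.array(a)/2.4242+[160,120],b); print(nm,(p*1000).round(1),round(e*1000,1))
E
python3 plan.py 588 7 80 88
python3 -m handwheel '[[1,[0,0,0],-1],[1,[0,0,0],-1],[1,[0,0,0],-1],[1,[0,0,0],-1],[1,[0,0,0],-1]]' 20
python3 plan.py 588 7 80 88
```

```text
b1 [739.9 264.2  28.3] 14.9
b2 [745.5 121.7  34.4] 5.6
b3 [561.3 114.8  29.3] 6.5
b4 [559.  254.7  41.5] 0.7
turn -4.95 u (q6 -0.12) | shift u: x -8.67 y -12.36 z 3.12 tip [258.7 513.3 204.9] ang 63.3
t 0.1 F [-0.5 -0.6  0.4] open 94.0 ff 0.0
t: 0.72
tool_pos: [0.2587, 0.5134, 0.4042]
eef_rot: [-0.0, 0.014, 1.0, -0.0]
force: [-0.6, 0.8, 0.5]
opening: 0.0938
finger_force: 0.0
turn 0.08 u (q6 -0.56) | shift u: x -8.67 y -12.36 z 3.13 tip [258.7 513.4 205.2] ang 88.4
t 0.7 F [-0.6  0.8  0.5] open 93.8 ff 0.0
```

```bash

python3 -m handwheel '[[1,[-0.6,-0.9,0],0],[1,[-0.6,-0.9,0],0],[1,[-0.6,-0.9,0],0],[1,[-0.6,-0.9,0],0],[1,[-0.6,-0.9,0],0]]' >/dev/null
python3 -m handwheel '[[1,[-0.6,-0.9,0.2],0],[1,[-0.6,-0.9,0.2],0],[1,[-0.6,-0.9,0.2],0],[1,[-0.6,-0.9,0.2],0],[1,[-0.6,-0.9,0.2],0]]' >/dev/null
python3 -m handwheel '[[1,[-0.6,-0.8,0.2],0],[1,[-0.6,-0.8,0.2],0],[1,[-0.6,-0.8,0.2],0],[1,[-0.6,-0.8,0.2],0],[1,[0,0,0],0]]' >/dev/null
python3 plan.py 588 7 40 88
```

```text
turn 0.02 u (q6 -1.63) | shift u: x -0.18 y -0.15 z 2.31 tip [580.9  13.4 132.3] ang 88.1
t 2.6 F [ 0.1  0.1 -0.4] open 93.8 ff 0.0
```

```bash

python3 -m handwheel '[[1,[-0.18,-0.15,0.6],0],[1,[0,0,0.8],0],[1,[0,0,0.8],0],[1,[0,0,0.6],0],[1,[0,0,0],0]]' >/dev/null
python3 plan.py 588 7 2 88
python3 -c "
from seg import *
s=grab('scene','s1.png');cv2.imwrite('pics/c2.png',cv2.resize(s[180:340,180:400],(800,582),interpolation=cv2.INTER_CUBIC))"
```

```text
turn 0.06 u (q6 -1.64) | shift u: x -0.07 y -0.08 z 0.45 tip [585.3  10.2  20. ] ang 88.3
t 3.2 F [-0.9  0.1 -0. ] open 94.3 ff 0.0
```

View pics/c2.png

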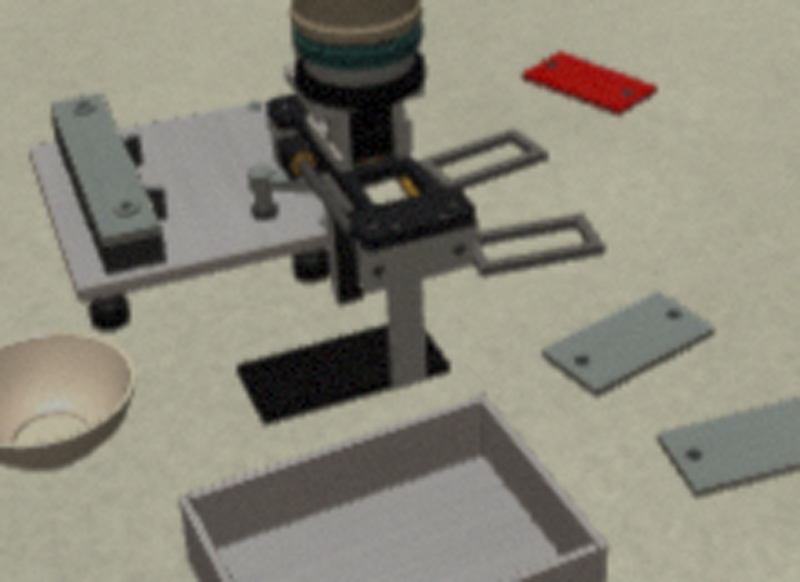

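The spacer at crop (340,370) lies between the fingers. I'll go down and grip it.

```bash

python3 -m handwheel '[[1,[-0.07,-0.06,0.25],0.06],[1,[0,0,0.2],0],[1,[0,0,0],0],[-1,[0,0,0],0],[-1,[0,0,0],0]]' 20 >/dev/null
python3 -m handwheel '[[-1,[0,0,0],0],[-1,[0,0,0],0],[-1,[0,0,0],0],[-1,[0,0,0],0],[-1,[0,0,0],0]]' >/dev/null
python3 plan.py 588 7 2 88
python3 -m handwheel '[[-1,[0,0,-0.5],0],[-1,[0,0,-0.8],0],[-1,[0,0,-0.8],0],[-1,[0,0,-0.8],0],[-1,[0,0,0],0]]' >/dev/null
python3 plan.py 572 -187.5 70 85.8
```

```text
turn -0.01 u (q6 -1.64) | shift u: x 0.04 y 0.00 z 0.04 tip [589.6   6.8   3.8] ang 88.0
t 4.5 F [-0.2  0.1  1.7] open 57.6 ff 20.0
turn 0.43 u (q6 -1.64) | shift u: x 0.10 y -4.88 z 1.30 tip [590.2   6.7 121.9] ang 88.0
t 5.2 F [ 0.4  0.9 -2.2] open 57.6 ff 20.0
```

```bash

python3 -m handwheel '[[-1,[0,-0.9,0],0.43],[-1,[0,-1,0],0],[-1,[0,-1,0],0],[-1,[0,-1,0],0],[-1,[0,-0.9,0],0]]' >/dev/null
python3 -m handwheel '[[-1,[0,0,0],0],[-1,[0,0,0.5],0],[-1,[0,0,0.5],0],[-1,[0,0,0],0],[-1,[0,0,0],0]]' >/dev/null
python3 plan.py 569 -188.2 51 85.8
```

```text
turn 0.01 u (q6 -1.92) | shift u: x 0.19 y -0.12 z 0.72 tip [ 577.  -184.1   79.6] ang 85.8
t 6.4 F [-0.2  0.4 -0.6] open 57.6 ff 20.0
```

```bash

python3 -m handwheel '[[-1,[0.19,-0.12,0],0],[-1,[0,0,0.3],0],[-1,[0,0,0.3],0],[-1,[0,0,0.1],0],[-1,[0,0,0],0]]' >/dev/null
python3 plan.py 569 -188.2 49 85.8
python3 -c "
from seg import *
s=grab('scene','s2.png');cv2.imwrite('pics/c3.png',cv2.resize(s[150:310,170:390],(800,582),interpolation=cv2.INTER_CUBIC))"
```

```text
turn 0.00 u (q6 -1.93) | shift u: x -0.00 y 0.02 z 0.05 tip [ 568.8 -188.9   50.9] ang 85.8
t 7.0 F [ 0.1 -0.  -0.3] open 57.5 ff 20.0
```

View pics/c3.png

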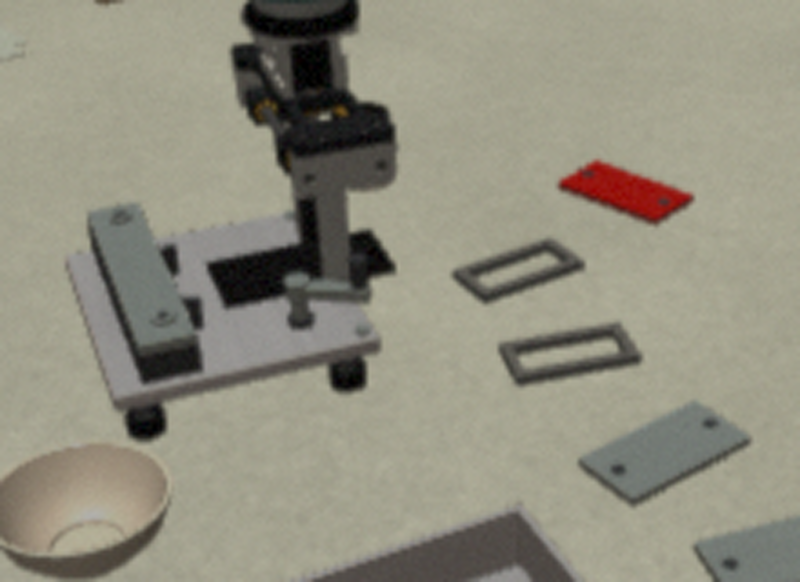

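The spacer lies on the bed with its front edge at crop (215,285), lined up with the cheeks at (192,310) and (170,262). Now I'll slide it in.

```bash

python3 -m handwheel '[[-1,[0,0.02,0.05],0],[-1,[-0.3,0,0],0],[-1,[-0.4,0,0],0],[-1,[-0.4,0,0],0],[-1,[0,0,0],0]]' >/dev/null
python3 plan.py 627 -192.5 49 85.8
python3 -m handwheel '[[-1,[-0.12,0,0],0],[-1,[-0.1,0,0],0],[-1,[-0.1,0,0],0],[-1,[-0.05,0,0],0],[-1,[0,0,0],0]]' >/dev/null
python3 plan.py 627 -192.5 49 85.8
```

```text
turn 0.01 u (q6 -1.91) | shift u: x -0.31 y -0.00 z 0.01 tip [ 614.6 -191.6   49.5] ang 85.8
t 7.7 F [ 0.4  0.6 -0.6] open 57.4 ff 20.0
turn 0.00 u (q6 -1.90) | shift u: x 0.02 y -0.00 z 0.02 tip [ 627.7 -192.5   49.7] ang 85.8
t 8.3 F [-0.5 -0.3 -0.2] open 57.4 ff 20.0
```

```bash

python3 -m handwheel '[[-1,[-0.04,0,0],0],[-1,[-0.03,0,0],0],[-1,[0,0,0],0],[-1,[0,0,0],0],[-1,[0,0,0],0]]' |grep -E "force|pos"
python3 -m handwheel '[[-1,[-0.05,0,0],0],[-1,[-0.04,0,0],0],[-1,[0,0,0],0],[-1,[0,0,0],0],[-1,[0,0,0],0]]'|grep -E "force|pos"
python3 plan.py 627 -192.5 49 85.8
```

```text
tool_pos: [0.6297, -0.1927, 0.2484]
force: [-3.3, -0.2, -0.2]
finger_force: 20.0
tool_pos: [0.6312, -0.1929, 0.2479]
force: [-9.2, -0.7, 2.1]
finger_force: 20.0
turn 0.01 u (q6 -1.90) | shift u: x 0.11 y 0.00 z -0.00 tip [ 631.2 -192.9   48.9] ang 85.8
t 9.6 F [-9.2 -0.7  2.1] open 57.8 ff 20.0
```

```bash

python3 -m handwheel '[[0.5,[0,0,0],0],[0.5,[0,0,0],0],[0.5,[0,0,-0.5],0],[0.5,[0,0,-1],0],[0.5,[0,0,-1],0]]' >/dev/null
python3 -m handwheel '[[1,[0.6,1,-0.4],0],[1,[0.6,1,0],0],[1,[0.6,1,0],0],[1,[0.6,1,0],0],[1,[0.6,1,0],0]]' >/dev/null
python3 - <<'E'
from seg import *
t=grab('top','t3.png');s=grab('scene','s3.png')
a=cv2.resize(t[120:250,370:500],(580,580),interpolation=cv2.INTER_CUBIC)
cv2.imwrite('pics/c4.png',cv2.convertScaleAbs(a,alpha=1.4))
k=rect(t,'top',(186,250),dark=-1,z=.012,r=34); print('plate',k[1])
E
python3 plan.py 464 383 60 90
```

```text
plate [483.2 383.  122.4  55.9  -0. ]
turn -0.80 u (q6 -1.60) | shift u: x 1.58 y 9.11 z 2.66 tip [527.3  18.7 166.4] ang 86.0
t 10.9 F [ 0.6  0.7 -0. ] open 94.2 ff 0.0
```

View pics/c4.png

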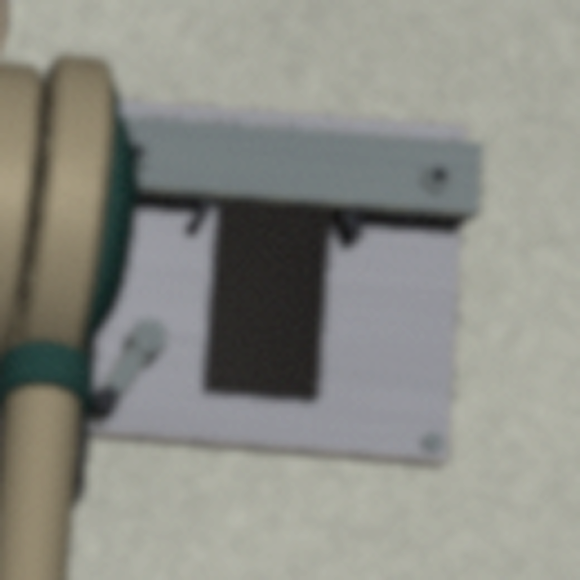

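The spacer is under the bar. Its rear edge runs from crop (205,390) to (316,399), square with the bed edge. I'll work out the numbers from these points.

```bash

python3 - <<'E'
from h import *
T=lambda p:np.array(p)/(580/130)+[370,120]
a=plane('top',T((205,390)),.053)[0][:2]*1000;b=plane('top',T((316,399)),.053)[0][:2]*1000
c=plane('top',T((150,439)),.045)[0][:2]*1000;d=plane('top',T((445,463)),.045)[0][:2]*1000
for P,Q in((a,b),(c,d)):print(P.round(1),Q.round(1),np.degrees(np.arctan2(*(P-Q))).round(2),((P+Q)/2).round(1))
n=(c-d)/np.linalg.norm(c-d);n=np.array([n[1],-n[0]]);print('rear from bed edge',((a+b)/2-c)@n, 'width',np.linalg.norm(a-b))
for z in(.078,.083):print(plane('top',T((434,178)),z)[0]*1000)
E
python3 -m handwheel '[[1,[0.3,1,0],-0.8],[1,[0.3,1,0],0],[1,[0.3,1,0],0],[1,[0.3,1,0],0],[1,[0.3,1,0],0]]' >/dev/null
python3 -m handwheel '[[1,[0,1,0],0],[1,[0,1,0],0],[1,[0,1,0.3],0],[1,[0,1,0.3],0],[1,[0,0,0],0]]' >/dev/null
python3 plan.py 464 383 60 90
```

```text
[ 587.  -162.4] [ 583.2 -218.7] 3.79 [ 585.1 -190.6]
[ 562.5 -135.8] [ 552.7 -285.9] 3.73 [ 557.6 -210.8]
rear from bed edge 26.13594642619066 width 56.43481003053526
[ 692.01831242 -271.9792801    78.        ]
[ 690.4140676  -270.47727008   83.        ]
turn -0.01 u (q6 -1.01) | shift u: x 0.24 y 0.11 z 2.02 tip [473.6 378.6 140.7] ang 90.0
t 12.2 F [-0.2 -0.5 -0.6] open 94.2 ff 0.0
```

```bash

python3 -m handwheel '[[1,[0.22,0.11,0.5],0],[1,[0,0,0.7],0],[1,[0,0,0.7],0],[1,[0,0,0.7],0],[1,[0,0,0],0]]' >/dev/null
python3 plan.py 465 383 2 90
```

```text
turn -0.05 u (q6 -1.00) | shift u: x -0.02 y 0.09 z 0.86 tip [464.3 379.4  36.3] ang 89.8
t 12.8 F [-0.2 -0.2  0.9] open 94.1 ff 0.0
```

```bash

python3 -m handwheel '[[1,[0,0.05,0.4],0],[1,[0,0,0.4],0],[1,[0,0,0.03],0],[1,[0,0,0],0],[1,[0,0,0],0]]' >/dev/null
python3 plan.py 465 383 3 90
python3 -m handwheel '[[-1,[0,0,0],0],[-1,[0,0,0],0],[-1,[0,0,0],0],[-1,[0,0,0],0],[-1,[0,0,0],0]]' 25 >/dev/null
python3 plan.py 465 383 3 90
```

```text
turn -0.04 u (q6 -0.99) | shift u: x -0.02 y 0.00 z 0.05 tip [464.4 382.8   5. ] ang 89.8
t 13.4 F [-1.2  1.4  0.1] open 94.0 ff 0.0
turn -0.04 u (q6 -0.99) | shift u: x -0.02 y 0.01 z 0.04 tip [464.1 382.5   4.5] ang 89.8
t 14.1 F [ 0.1 -0.2  0.8] open 57.9 ff 25.0
```

```bash

python3 -m handwheel '[[-1,[0,0,-0.6],0],[-1,[0,0,-0.8],0],[-1,[0,0,-0.8],0],[-1,[0,-0.4,-0.7],0],[-1,[0,-0.8,0],0]]' >/dev/null
python3 -m handwheel '[[-1,[-0.2,-0.9,0],0],[-1,[-0.2,-0.9,0],0],[-1,[-0.2,-0.9,0],0],[-1,[-0.2,-0.9,0],0],[-1,[-0.2,-0.9,0],0]]' >/dev/null
python3 -m handwheel '[[-1,[-0.2,-0.9,0],0],[-1,[-0.2,-0.9,0],0],[-1,[-0.2,-0.9,0],0],[-1,[-0.2,-0.9,0],0],[-1,[-0.2,-0.9,0],0.72]]' >/dev/null
python3 plan.py 570 -189.5 63 86
python3 -m handwheel '[[-1,[-0.2,-0.9,0],0],[-1,[-0.2,-0.9,0],0],[-1,[-0.2,-0.7,0],0],[-1,[-0.1,-0.4,0],0],[-1,[0,0,0],0]]' |grep force
python3 plan.py 570 -189.5 63 86
```

```text
turn 0.02 u (q6 -1.68) | shift u: x -0.96 y -4.01 z 1.43 tip [542.8 -26.8 120.3] ang 86.1
t 15.9 F [ 0.5  0.6 -1.1] open 57.7 ff 25.0
force: [-0.4, 0.0, -0.6]
finger_force: 25.0
turn 0.02 u (q6 -1.87) | shift u: x -0.25 y -1.13 z 1.43 tip [ 563.1 -143.8  120.1] ang 86.1
t 16.6 F [-0.4  0.  -0.6] open 57.6 ff 25.0
```

```bash

python3 -m handwheel '[[-1,[-0.15,-0.6,0],0],[-1,[-0.1,-0.53,0],0],[-1,[0,0,0],0],[-1,[0,0,0.5],0],[-1,[0,0,0.5],0]]' |grep force
python3 plan.py 570 -189.5 57.5 86
python3 -m handwheel '[[-1,[0,0,0.3],0],[-1,[0,0,0],0],[-1,[0,0,0],0],[-1,[0,0,0],0],[-1,[0,0,0],0]]' |grep force
python3 plan.py 570 -189.5 57.5 86
```

```text
force: [0.8, -0.1, -1.8]
finger_force: 25.0
turn 0.04 u (q6 -1.94) | shift u: x -0.00 y -0.02 z 0.57 tip [ 569.9 -188.7   80.2] ang 86.2
t 17.2 F [ 0.8 -0.1 -1.8] open 57.9 ff 25.0
force: [0.7, -0.2, -1.6]
finger_force: 25.0
turn 0.04 u (q6 -1.94) | shift u: x 0.00 y -0.01 z 0.29 tip [ 570.2 -189.    69.1] ang 86.2
t 17.8 F [ 0.7 -0.2 -1.6] open 57.4 ff 25.0
```

```bash

python3 -m handwheel '[[-1,[0,0,0.23],0.04],[-1,[0,0,0],0],[-1,[0,0,0],0],[-1,[0,0,0],0],[-1,[0,0,0],0]]' |grep force
python3 plan.py 570 -189.5 57.5 86
python3 -c "
from seg import *
s=grab('scene','s4.png');cv2.imwrite('pics/c5.png',cv2.resize(s[150:310,170:390],(800,582),interpolation=cv2.INTER_CUBIC))"
```

```text
force: [0.7, -0.2, 0.2]
finger_force: 25.0
turn 0.00 u (q6 -1.94) | shift u: x 0.00 y -0.01 z 0.05 tip [ 570.1 -189.    59.4] ang 86.0
t 18.4 F [ 0.7 -0.2  0.2] open 57.4 ff 25.0
```

View pics/c5.png

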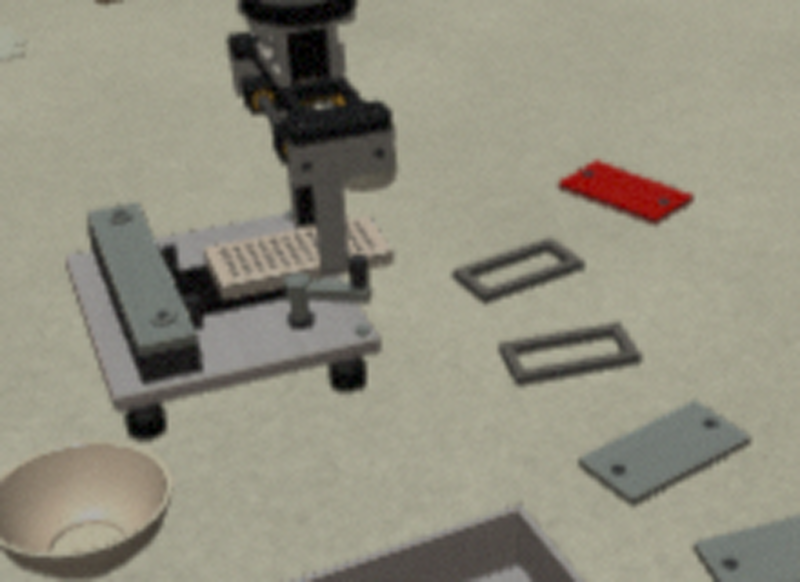

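The plate lies on the spacer, with its front edge near crop (215,270) and in line with the slot. Now I'll slide it in.

```bash

python3 -m handwheel '[[-1,[-0.3,0,0.02],0],[-1,[-0.4,0,0],0],[-1,[-0.4,0,0],0],[-1,[-0.2,0,0],0],[-1,[0,0,0],0]]' |grep force
python3 plan.py 629 -193.5 57.5 86
python3 -m handwheel '[[-1,[-0.08,0,0],0],[-1,[-0.05,0,0],0],[-1,[0,0,0],0],[-1,[0,0,0],0],[-1,[0,0,0],0]]' |grep force
python3 plan.py 629 -193.5 57.5 86
```

```text
force: [-0.5, 0.3, -1.6]
finger_force: 25.0
turn 0.01 u (q6 -1.91) | shift u: x -0.16 y -0.01 z 0.02 tip [ 622.6 -192.6   58.1] ang 86.0
t 19.1 F [-0.5  0.3 -1.6] open 57.9 ff 25.0
force: [0.7, -0.2, -2.0]
finger_force: 25.0
turn -0.00 u (q6 -1.91) | shift u: x -0.05 y -0.01 z 0.03 tip [ 627.  -193.    58.5] ang 86.0
t 19.7 F [ 0.7 -0.2 -2. ] open 57.4 ff 25.0
```

```bash

python3 -m handwheel '[[-1,[-0.06,0,0.02],0],[-1,[-0.04,0,0],0],[-1,[0,0,0],0],[-1,[0,0,0],0],[-1,[0,0,0],0]]' |grep force
python3 -m handwheel '[[-1,[-0.06,0,0],0],[-1,[-0.03,0,0],0],[-1,[0,0,0],0],[-1,[0,0,0],0],[-1,[0,0,0],0]]' |grep force
python3 plan.py 629 -193.5 57.5 86
```

```text
force: [-4.1, -0.0, 1.6]
finger_force: 25.0
force: [-10.5, -1.3, 5.5]
finger_force: 25.0
turn 0.01 u (q6 -1.90) | shift u: x 0.08 y -0.01 z 0.00 tip [ 632.  -193.4   57.5] ang 86.0
t 21.0 F [-10.5  -1.3   5.5] open 57.6 ff 25.0
```

```bash

python3 -m handwheel '[[0.5,[0,0,0],0],[0.5,[0,0,0],0],[0.5,[0,0,-0.6],0],[0.5,[0,0,-1],0],[0.5,[0,0,-1],0]]' >/dev/null
python3 -m handwheel '[[0,[0.6,1,0],0],[0,[0.6,1,0],0],[0,[0.6,1,0],0],[0,[0.6,1,0],0],[0,[0.6,1,0],0]]' >/dev/null
python3 - <<'E'
from seg import *
t=grab('top','t5.png');s=grab('scene','s5.png')
a=cv2.resize(t[120:250,370:500],(400,400),interpolation=cv2.INTER_CUBIC)
b=cv2.resize(s[180:290,180:290],(400,400),interpolation=cv2.INTER_CUBIC)
cv2.imwrite('pics/c6.png',np.hstack([cv2.convertScaleAbs(a,alpha=1.4),cv2.convertScaleAbs(b,alpha=1.2)]))
E
python3 plan.py 570.5 -105 120 60
```

```text
turn 5.24 u (q6 -1.60) | shift u: x -2.47 y -2.12 z 1.05 tip [527.2  17.8 162.2] ang 86.2
t 22.3 F [0.8 0.6 0.5] open 47.0 ff 0.0
```

View pics/c6.png

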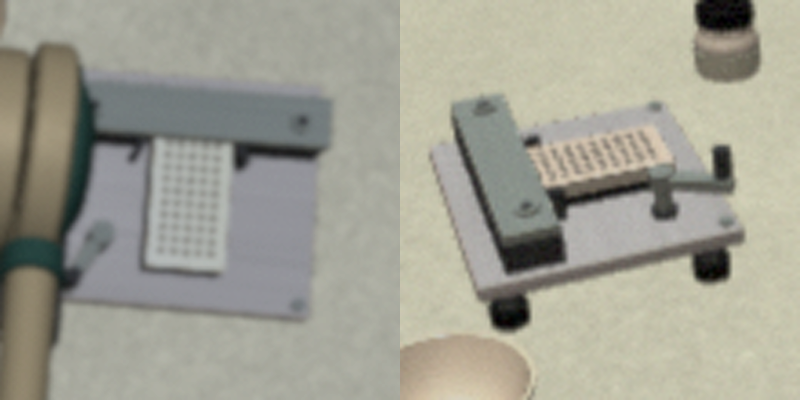

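The plate is under the bar on the spacer, with its rear edge at left-crop (145,266) to (222,272). The knob is at right-crop (722,160) and still at its starting angle. Next is the clamp.

```bash

python3 - <<'E'
from h import *
a,b=[plane('top',np.array(p)/(400/130)+[370,120],.065)[0][:2]*1000 for p in((145,266),(222,272))]
print(a,b,(a+b)/2)
p,e=tri(np.array((71,277))/(400/130)+[370,120],np.array((722-400,148))/(400/110)+[180,180]);print('knobtop',p*1000,e*1000)
E
python3 -m handwheel '[[0,[-0.5,-0.6,0],-0.8],[0,[-0.5,-0.7,0],0],[0,[0,-0.7,0],0],[0,[0,-0.7,0],0],[0,[0,0,0],0]]' >/dev/null
python3 plan.py 570.5 -105.5 83 90
```

```text
[ 586.72263091 -162.83586745] [ 583.19156483 -218.79743754] [ 584.95709787 -190.8166525 ]
knobtop [ 571.22067821 -104.65337132   98.36380013] 0.6817195657683277
turn -0.03 u (q6 -1.86) | shift u: x -0.06 y -0.21 z 1.97 tip [568.1 -97.1 161.7] ang 89.8
t 22.9 F [0.  0.5 0.8] open 46.9 ff 0.0
```

Plate's rear edge is at (585.0,-190.8), the same as the spacer's at home. Now I'll grip the knob.

```bash

python3 -m handwheel '[[0,[-0.06,-0.19,0],0],[0,[0,0,0.6],0],[0,[0,0,0.7],0],[0,[0,0,0.65],0],[0,[0,0,0],0]]' |grep force
python3 plan.py 571 -105.5 83 90
python3 -m handwheel '[[-1,[0,0,0],0],[-1,[0,0,0],0],[-1,[0,0,0],0],[-1,[0,0,0],0],[-1,[0,0,0],0]]' 10 |grep force
python3 plan.py 571 -105.5 83 90
```

```text
force: [0.5, -0.6, 0.4]
finger_force: 0.0
turn 0.01 u (q6 -1.87) | shift u: x -0.05 y -0.09 z -0.03 tip [ 569.1 -101.8   82. ] ang 90.1
t 23.6 F [ 0.5 -0.6  0.4] open 46.9 ff 0.0
force: [1.3, -2.2, 1.8]
finger_force: 10.0
turn 0.00 u (q6 -1.87) | shift u: x -0.02 y -0.06 z 0.04 tip [ 570.2 -103.1   84.4] ang 90.0
t 24.2 F [ 1.3 -2.2  1.8] open 12.8 ff 10.0
```

```bash

python3 -m handwheel '[[-1,[0.08,-0.3,0],0],[-1,[0.045,-0.24,0],0],[-1,[-0.02,-0.28,0],0],[-1,[-0.09,-0.265,0],0],[-1,[0,0,0],0]]' |grep force
python3 plan.py 569.4 -147.3 83 90
```

```text
force: [-3.7, -0.4, 4.9]
finger_force: 10.0
turn -0.01 u (q6 -1.94) | shift u: x -0.04 y -0.03 z 0.02 tip [ 568.  -146.2   83.8] ang 90.0
t 24.8 F [-3.7 -0.4  4.9] open 12.5 ff 10.0
```

```bash

python3 -m handwheel '[[-1,[-0.17,-0.25,0],0],[-1,[-0.21,-0.185,0],0],[-1,[-0.25,-0.13,0],0],[-1,[-0.28,-0.055,0],0],[-1,[0,0,0],0]]' |grep force
python3 plan.py 605 -171.4 83 90
```

```text
force: [-1.1, 0.4, 3.3]
finger_force: 10.0
turn 0.00 u (q6 -1.96) | shift u: x 0.01 y -0.01 z 0.02 tip [ 605.5 -170.9   83.7] ang 90.0
t 25.4 F [-1.1  0.4  3.3] open 13.0 ff 10.0
```

```bash

python3 -m handwheel '[[-1,[-0.06,0,0],0],[-1,[-0.03,0,0],0],[-1,[0,0,0],0],[-0.3,[0,0,0],0],[-0.3,[0,0,0],0]]' |grep -E "force|pos|open"
python3 -m handwheel '[[-0.3,[0,0,0],0],[-0.3,[0,0,-0.7],0],[-0.3,[0,0,-1],0],[-0.3,[0,0,-0.5],0],[-0.3,[0,0,0],0]]' |grep force
python3 -m handwheel '[[1,[0.9,0.9,0],0],[1,[0.9,0.9,0],0],[1,[0.9,0.9,0],0],[1,[0.9,0.9,0],0],[1,[0.4,0.9,0],0]]' >/dev/null
python3 - <<'E'
from seg import *
t=grab('top','t6.png');s=grab('scene','s6.png')
a=cv2.resize(t[120:250,370:500],(400,400),interpolation=cv2.INTER_CUBIC)
b=cv2.resize(s[180:290,180:290],(400,400),interpolation=cv2.INTER_CUBIC)
cv2.imwrite('pics/c7.png',np.hstack([cv2.convertScaleAbs(a,alpha=1.4),cv2.convertScaleAbs(b,alpha=1.2)]))
for k,p in {'p1':(265,279),'p2':(316,274)}.items():
    try: print(k,rect(t,'top',p,z=.008,r=34)[1])
    except Exception as e: print(k,e)
E
python3 plan.py 417 187 60 83.8
```

```text
tool_pos: [0.6094, -0.1706, 0.2823]
force: [0.2, 0.1, -0.4]
opening: 0.0292
finger_force: 0.0
force: [0.1, -0.1, -1.0]
finger_force: 0.0
p1 [423.2 192.9 114.4  69.4  -5.2]
p2 [433.9  66.  161.7 161.2 -88.6]
turn 1.28 u (q6 -1.71) | shift u: x 1.20 y 4.28 z 2.76 tip [446.3  11.7 170.4] ang 90.2
t 27.4 F [ 0.5 -0.4  0. ] open 87.1 ff 0.0
```

View pics/c7.png

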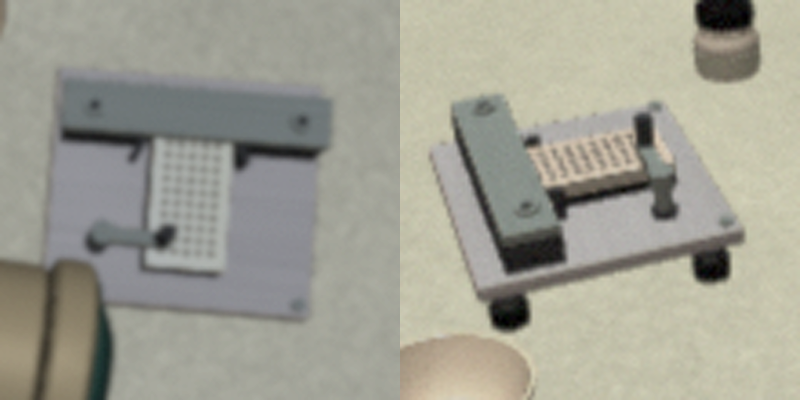

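The clamp arm lies across the plate: post at left-crop (98,235), knob at (165,238), parallel to the bar. Now I'll pick up the first press plate.

```bash

python3 -m handwheel '[[1,[0.1,0.9,0.3],0.64],[1,[0.2,0.9,0.4],0.64],[1,[0.3,0.9,0.5],0],[1,[0.3,0.9,0.5],0],[1,[0.25,0.7,0.3],0]]' |grep force
python3 -m handwheel '[[1,[0,0,0],0],[1,[0,0,0],0],[1,[0,0,0],0],[1,[0,0,0],0],[1,[0,0,0],0]]' >/dev/null
python3 plan.py 417 187 3 83.8
```

```text
force: [0.1, -0.8, 1.2]
finger_force: 0.0
turn -0.05 u (q6 -1.19) | shift u: x -0.00 y 0.07 z 2.22 tip [416.5 184.3  92. ] ang 83.6
t 28.7 F [ 0.6 -0.6  0.3] open 94.0 ff 0.0
```

```bash

python3 -m handwheel '[[1,[0,0.07,0.6],-0.05],[1,[0,0,0.7],0],[1,[0,0,0.6],0],[1,[0,0,0.27],0],[1,[0,0,0],0]]' |grep force
python3 -m handwheel '[[1,[0,0,0],0],[-1,[0,0,0],0],[-1,[0,0,0],0],[-1,[0,0,0],0],[-1,[0,0,0],0]]' 45 |grep force
python3 -m handwheel '[[-1,[0,0,0],0],[-1,[0,0,0],0],[-1,[0,0,0],0],[-1,[0,0,0],0],[-1,[0,0,0],0]]' 45 |grep force
python3 plan.py 417 187 3 83.8
```

```text
force: [-0.8, -0.5, 0.4]
finger_force: 0.0
force: [-0.3, -0.1, 0.6]
finger_force: 0.0
force: [-0.4, 0.9, 0.8]
finger_force: 45.0
turn 0.01 u (q6 -1.19) | shift u: x -0.01 y -0.01 z 0.05 tip [416.7 187.6   4.9] ang 83.8
t 30.6 F [-0.4  0.9  0.8] open 52.9 ff 45.0
```

```bash

python3 -m handwheel '[[-1,[0,0,-0.5],0],[-1,[0,0,-0.7],0],[-1,[0,0,-0.7],0],[-1,[0,0,-0.3],0],[-1,[0,0,0],-1]]' |grep force
python3 plan.py 649 186 12 91
python3 -m handwheel '[[-1,[-0.8,0,0],-0.4],[-1,[-0.9,0,0],0],[-1,[-0.9,0,0],0],[-1,[-0.9,0,0],0],[-1,[-0.9,0,0],0]]' |grep force
python3 -m handwheel '[[-1,[-0.9,0,0],0],[-1,[-0.5,0,0],0],[-1,[0,0,0],0],[-1,[0,0,0],0],[-1,[0,0,0],0]]' |grep force
python3 plan.py 649 186 12 91
```

```text
force: [-0.0, -0.5, -3.7]
finger_force: 45.0
turn -0.40 u (q6 -1.28) | shift u: x -5.81 y -0.14 z 2.03 tip [416.6 187.5  93.1] ang 89.0
t 31.2 F [-0.  -0.5 -3.7] open 52.7 ff 45.0
force: [-0.1, 0.8, -2.7]
finger_force: 45.0
force: [0.9, 0.9, -3.7]
finger_force: 45.0
turn -0.02 u (q6 -1.40) | shift u: x -0.04 y -0.10 z 2.02 tip [647.5 190.   92.6] ang 90.9
t 32.4 F [ 0.9  0.9 -3.7] open 52.8 ff 45.0
```

```bash

python3 -m handwheel '[[-1,[-0.03,-0.1,0.6],0],[-1,[0,0,0.7],0],[-1,[0,0,0.6],0],[-1,[0,0,0.12],0],[-1,[0,0,0],0]]' |grep force
python3 plan.py 649 186 11 91
python3 -m handwheel '[[0.3,[0,0,0],0],[0.3,[0,0,0],0],[0.5,[0,0,0],0],[0.5,[0,0,-0.4],0],[0.5,[0,0,-0.8],0]]' |grep force
python3 -m handwheel '[[0.5,[0,0,-0.9],0],[1,[0.6,-0.3,0],1],[1,[0.8,-0.4,0],0.96],[1,[0.8,-0.4,0],0],[1,[0.8,-0.4,0],0]]' |grep force
python3 plan.py 432 65.5 60 101
```

```text
force: [-0.3, -0.3, -3.0]
finger_force: 45.0
turn -0.03 u (q6 -1.41) | shift u: x 0.02 y -0.00 z 0.04 tip [649.8 186.1  12.6] ang 90.9
t 33.0 F [-0.3 -0.3 -3. ] open 52.6 ff 45.0
force: [0.4, 0.9, 1.0]
finger_force: 0.0
force: [-0.9, -0.0, -0.5]
finger_force: 0.0
turn -3.99 u (q6 -1.29) | shift u: x 2.60 y -1.34 z 0.93 tip [523.9 137.9  97.4] ang 81.1
t 34.3 F [-0.9 -0.  -0.5] open 94.1 ff 0.0
```

```bash

python3 -m handwheel '[[1,[0,0,0],-1],[1,[0,0,0],-1],[1,[0,0,0],-1],[1,[0,0,0],-1],[1,[0.6,-0.3,0],0]]' |grep force
python3 -m handwheel '[[1,[0.7,-0.34,0],0],[1,[0.7,-0.36,0],0],[1,[0.6,-0.34,0],0],[1,[0,0,0],0],[1,[0,0,0],0]]' |grep force
python3 plan.py 432 65.5 3 101
```

```text
force: [-1.0, -0.6, 0.1]
finger_force: 0.0
force: [-0.0, 0.6, -0.2]
finger_force: 0.0
turn 0.01 u (q6 -1.77) | shift u: x 0.05 y -0.00 z 2.35 tip [434.   65.9  97. ] ang 101.0
t 35.5 F [-0.   0.6 -0.2] open 93.9 ff 0.0
```

```bash

python3 -m handwheel '[[1,[0.04,0,0.6],0],[1,[0,0,0.7],0],[1,[0,0,0.7],0],[1,[0,0,0.3],0],[1,[0,0,0],0]]' |grep force
python3 -m handwheel '[[1,[0,0,0],0],[-1,[0,0,0],0],[-1,[0,0,0],0],[-1,[0,0,0],0],[-1,[0,0,0],0]]' 45 |grep force
python3 -m handwheel '[[-1,[0,0,0],0],[-1,[0,0,0],0],[-1,[0,0,0],0],[-1,[0,0,0],0],[-1,[0,0,0],0]]' 45 |grep force
python3 plan.py 432 65.5 3 101
python3 -m handwheel '[[-1,[0,0,-0.5],0],[-1,[0,0,-0.7],0],[-1,[0,0,-0.7],0],[-1,[0,0,-0.4],1],[-1,[0,0,0],1]]' |grep force
python3 plan.py 649 186 12 91
```

```text
force: [0.3, -0.2, -0.2]
finger_force: 0.0
force: [0.3, 0.4, 0.5]
finger_force: 0.0
force: [-0.7, 0.5, 3.4]
finger_force: 45.0
turn 0.01 u (q6 -1.77) | shift u: x -0.01 y -0.00 z 0.03 tip [431.5  65.5   4.2] ang 101.0
t 37.4 F [-0.7  0.5  3.4] open 53.0 ff 45.0
force: [-0.2, -0.1, -3.2]
finger_force: 45.0
turn -0.02 u (q6 -1.60) | shift u: x -5.49 y 2.92 z 2.12 tip [431.6  65.2  96.7] ang 90.9
t 38.0 F [-0.2 -0.1 -3.2] open 52.6 ff 45.0
```

```bash

python3 -m handwheel '[[-1,[-0.8,0.4,0],0],[-1,[-0.9,0.5,0],0],[-1,[-0.9,0.5,0],0],[-1,[-0.9,0.5,0],0],[-1,[-0.9,0.5,0],0]]' |grep force
python3 -m handwheel '[[-1,[-0.7,0.4,0],0],[-1,[-0.35,0.1,0],0],[-1,[0,0,0],0],[-1,[0,0,0],0],[-1,[0,0,0],0]]' |grep force
python3 plan.py 649.5 186 18 91
python3 -c "
from seg import *
s=grab('scene','s7.png');cv2.imwrite('pics/c8.png',cv2.resize(s[180:400,200:500],(800,586),interpolation=cv2.INTER_CUBIC))"
```

```text
force: [0.9, 0.9, -2.9]
finger_force: 45.0
force: [0.2, 0.6, -3.9]
finger_force: 45.0
turn 0.01 u (q6 -1.41) | shift u: x -0.08 y 0.03 z 1.96 tip [646.3 184.8  96.3] ang 91.0
t 39.3 F [ 0.2  0.6 -3.9] open 52.9 ff 45.0
```

View pics/c8.png

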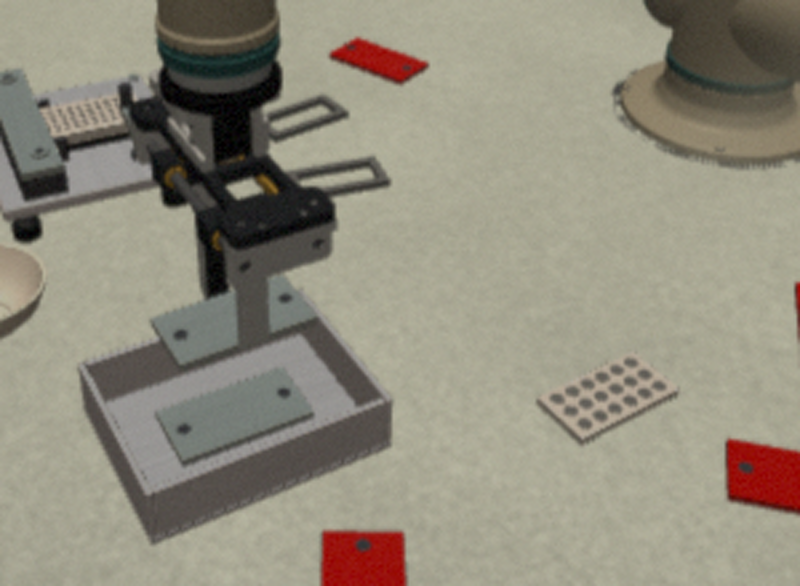

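The first press plate lies flat in the box at crop (235,415), and the second is held level above it at (240,315). I'll place the second.

```bash

python3 -m handwheel '[[-1,[-0.08,0.03,0.6],0],[-1,[0,0,0.6],0],[-1,[0,0,0.6],0],[-1,[0,0,0.13],0],[-1,[0,0,0],0]]' |grep force
python3 plan.py 649.5 186 18 91
python3 -m handwheel '[[-1,[0,0,0.03],0],[0.3,[0,0,0],0],[0.3,[0,0,0],0],[0.5,[0,0,0],0],[0.5,[0,0,-0.8],0]]' |grep force
python3 -m handwheel '[[0.5,[0,0,-0.9],0],[1,[0.8,0.2,-0.4],0],[1,[0.8,0.4,0],0],[1,[0.8,0.4,0],0],[1,[0.8,0.4,0],0]]' |grep force
python3 -m handwheel '[[1,[0.8,0.4,0],0],[1,[0.8,0.4,0],0],[1,[0.6,0,0],0],[1,[0,0,0],0],[1,[0,0,0],0]]' |grep force
python3 - <<'E'
from seg import *
t=grab('top','t8.png')
im=t;u,v=221,289;roi=t[255:325,185:255]
L=cv2.cvtColor(cv2.resize(roi,None,fx=6,fy=6,interpolation=cv2.INTER_CUBIC),cv2.COLOR_BGR2GRAY)
cv2.imwrite('pics/c9.png',cv2.convertScaleAbs(L,alpha=1.5))
E
python3 plan.py 404 293 60 90
```

```text
force: [0.6, -1.1, -2.0]
finger_force: 45.0
turn 0.01 u (q6 -1.41) | shift u: x 0.02 y -0.01 z 0.03 tip [650.4 186.5  19.3] ang 91.0
t 40.0 F [ 0.6 -1.1 -2. ] open 53.1 ff 45.0
force: [0.3, 0.3, 0.3]
finger_force: 0.0
force: [0.2, -0.3, -0.2]
finger_force: 0.0
force: [0.2, -0.0, 0.5]
finger_force: 0.0
turn 0.21 u (q6 -1.17) | shift u: x 0.75 y 0.56 z 1.05 tip [434.1 270.7 102. ] ang 91.0
t 41.9 F [0.6 0.7 0.1] open 94.3 ff 0.0
```

View pics/c9.png

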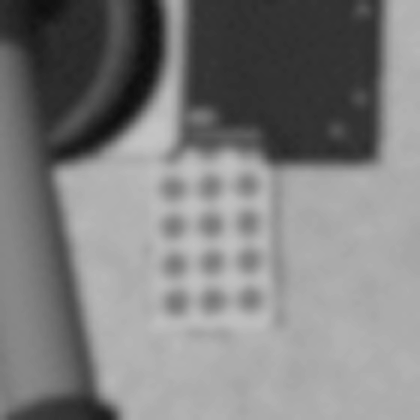

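The open gripper hides part of the cap, but four rows of holes show. The bottom row is at (176,300), (213,301) and (250,299), and the top visible row at (172,187) to (247,184). I'll use those for the pose.

```bash

python3 - <<'E'
from h import *
px=lambda p:(np.array(p)+.5)/6-.5+[185,255]
W=lambda p:plane('top',px(p),.008)[0][:2]*1000
B=W((213,300));T=W((209.7,185.7)); d=(T-B)/3; print('row pitch',np.linalg.norm(d),'ang',np.degrees(np.arctan2(d[1],d[0])),'centre',B+2.5*d)
L,Rr=W((174,244)),W((248.5,242)); print(np.linalg.norm(L-Rr)/2,np.degrees(np.arctan2(*(L-Rr))))
E
python3 plan.py 404 293 60 90
```

```text
row pitch 15.053162054881103 ang 4.377960991576919 centre [391.80670075 293.24407668]
14.894610562985923 -2.895651915886576
turn 0.21 u (q6 -1.17) | shift u: x 0.75 y 0.56 z 1.05 tip [434.1 270.7 102. ] ang 91.0
t 41.9 F [0.6 0.7 0.1] open 94.3 ff 0.0
```

```bash

python3 -m handwheel '[[1,[0.5,0.25,0],-0.5],[1,[0.57,0.27,0],0],[1,[0,0,0],0],[1,[0,0,0],0],[1,[0,0,0],0]]' |grep force
python3 plan.py 392 293.2 3 93.5
```

```text
force: [-0.1, 0.3, -0.3]
finger_force: 0.0
turn 0.01 u (q6 -1.14) | shift u: x -0.06 y 0.09 z 2.47 tip [389.9 289.6 101.7] ang 93.5
t 42.5 F [-0.1  0.3 -0.3] open 93.9 ff 0.0
```

```bash

python3 -m handwheel '[[1,[-0.05,0.08,0.7],0],[1,[0,0,0.7],0],[1,[0,0,0.7],0],[1,[0,0,0.32],0],[1,[0,0,0],0]]' |grep force
python3 -m handwheel '[[1,[0,0,0],0],[-1,[0,0,0],0],[-1,[0,0,0],0],[-1,[0,0,0],0],[-1,[0,0,0],0]]' 15 |grep force
python3 -m handwheel '[[-1,[0,0,0],0],[-1,[0,0,0],0],[-1,[0,0,0],0],[-1,[0,0,0],0],[-1,[0,0,0],0]]' |grep force
python3 plan.py 392 293.2 3 93.5
python3 -m handwheel '[[-1,[0,0,-0.5],0],[-1,[0,0,-0.7],0],[-1,[0,0,-0.7],0],[-1,[0,0,-0.4],0.5],[-1,[0,0,0],0]]' |grep force
python3 plan.py 650 186 27 91
```

```text
force: [0.4, 0.0, -0.5]
finger_force: 0.0
force: [-0.8, 0.2, -0.2]
finger_force: 0.0
force: [-0.4, -0.7, 0.6]
finger_force: 15.0
turn 0.01 u (q6 -1.13) | shift u: x -0.02 y 0.00 z 0.05 tip [391.  293.    4.9] ang 93.6
t 44.4 F [-0.4 -0.7  0.6] open 49.8 ff 15.0
force: [0.0, 0.1, -1.1]
finger_force: 15.0
turn 0.02 u (q6 -1.09) | shift u: x -6.42 y -2.79 z 1.77 tip [391.4 293.2  97.8] ang 91.1
t 45.0 F [ 0.   0.1 -1.1] open 49.7 ff 15.0
```

```bash

python3 -m handwheel '[[-1,[-0.8,-0.3,0],0],[-1,[-0.9,-0.4,0],0],[-1,[-0.9,-0.4,0],0],[-1,[-0.9,-0.4,0],0],[-1,[-0.9,-0.4,0],0]]' |grep force
python3 -m handwheel '[[-1,[-0.9,-0.4,0],0],[-1,[-0.8,-0.35,0],0],[-1,[-0.3,-0.1,0],0],[-1,[0,0,0],0],[-1,[0,0,0],0]]' |grep force
python3 plan.py 650 186 27 91
```

```text
force: [-0.2, 0.6, -0.2]
finger_force: 15.0
force: [0.4, 0.1, 0.1]
finger_force: 15.0
turn 0.02 u (q6 -1.41) | shift u: x -0.06 y -0.06 z 1.74 tip [647.7 188.3  96.4] ang 91.1
t 46.3 F [0.4 0.1 0.1] open 49.7 ff 15.0
```

```bash

python3 -m handwheel '[[-1,[-0.05,-0.05,0.6],0],[-1,[0,0,0.6],0],[-1,[0,0,0.45],0],[-1,[0,0,0.06],0],[-1,[0,0,0],0]]' |grep force
python3 plan.py 650 186 26.5 91
python3 -m handwheel '[[-1,[0,0,0.03],0],[0.2,[0,0,0],0],[0.2,[0,0,0],0],[0.4,[0,0,0],0],[0.4,[0,0,-0.8],0]]' |grep force
python3 -m handwheel '[[0.4,[0,0,-0.9],0],[1,[0.8,-0.9,-0.4],0],[1,[0.8,-0.9,0],0],[1,[0.8,-0.9,0],0],[1,[0.8,-0.9,0],0]]' |grep force
python3 plan.py 433.8 -65 40 80.3
```

```text
force: [-0.3, 1.3, 0.3]
finger_force: 15.0
turn 0.02 u (q6 -1.41) | shift u: x 0.03 y -0.00 z 0.06 tip [651.1 186.   29. ] ang 91.1
t 46.9 F [-0.3  1.3  0.3] open 49.5 ff 15.0
force: [0.6, -0.6, 0.3]
finger_force: 0.0
force: [0.4, -0.5, 1.0]
finger_force: 0.0
turn 2.16 u (q6 -1.65) | shift u: x 1.80 y -2.93 z 1.79 tip [524.6  38.4 111.5] ang 91.1
t 48.1 F [ 0.4 -0.5  1. ] open 93.7 ff 0.0
```

```bash

python3 -m handwheel '[[1,[0,0,0],1],[1,[0,0,0],1],[1,[0.5,-0.8,0],0.16],[1,[0.5,-0.8,0],0],[1,[0.5,-0.8,0],0]]' |grep force
python3 -m handwheel '[[1,[0.3,-0.5,0],0],[1,[0,0,0],0],[1,[0,0,0],0],[1,[0,0,0],0],[1,[0,0,0],0]]' |grep force
python3 plan.py 433.8 -65 3 80.3
```

```text
force: [-0.7, -0.6, 0.1]
finger_force: 0.0
force: [0.2, -0.6, 0.7]
finger_force: 0.0
turn 0.00 u (q6 -1.70) | shift u: x 0.04 y -0.07 z 2.70 tip [436.  -62.6 111.2] ang 80.3
t 49.4 F [ 0.2 -0.6  0.7] open 93.7 ff 0.0
```

```bash

python3 -m handwheel '[[1,[0.03,-0.06,0.7],0],[1,[0,0,0.7],0],[1,[0,0,0.7],0],[1,[0,0,0.55],0],[1,[0,0,0],0]]' |grep force
python3 -m handwheel '[[1,[0,0,0],0],[-1,[0,0,0],0],[-1,[0,0,0],0],[-1,[0,0,0],0],[-1,[0,0,0],0]]' 8 |grep force
python3 -m handwheel '[[-1,[0,0,0],0],[-1,[0,0,0],0],[-1,[0,0,0],0],[-1,[0,0,0],0],[-1,[0,0,0],0]]' |grep force
python3 plan.py 433.8 -65 3 80.3
python3 -m handwheel '[[-1,[0,0,-0.5],0],[-1,[0,0,-0.7],0],[-1,[0,0,-0.8],0],[-1,[0,0,-0.5],-1],[-1,[0,0,0],-1]]' |grep force
python3 plan.py 650 186 34 91
```

```text
force: [-0.1, 0.4, -0.4]
finger_force: 0.0
force: [0.6, 0.2, 0.2]
finger_force: 0.0
force: [-0.4, 0.2, 1.7]
finger_force: 8.0
turn -0.01 u (q6 -1.71) | shift u: x 0.00 y 0.01 z 0.06 tip [433.9 -65.2   5.3] ang 80.3
t 51.3 F [-0.4  0.2  1.7] open 46.0 ff 8.0
force: [0.2, -0.9, -0.4]
finger_force: 8.0
turn -0.11 u (q6 -1.89) | shift u: x -5.50 y 6.19 z 1.82 tip [434.5 -65.3 106.8] ang 90.4
t 51.9 F [ 0.2 -0.9 -0.4] open 45.6 ff 8.0
```

```bash

python3 -m handwheel '[[-1,[-0.7,0.8,0],-0.1],[-1,[-0.8,0.9,0],0],[-1,[-0.8,0.9,0],0],[-1,[-0.8,0.9,0],0],[-1,[-0.8,0.9,0],0]]' |grep force
python3 -m handwheel '[[-1,[-0.8,0.9,0],0],[-1,[-0.5,0.6,0],0],[-1,[-0.2,0.2,0],0],[-1,[0,0,0],0],[-1,[0,0,0],0]]' |grep force
python3 plan.py 650 186 35 91
```

```text
force: [1.0, -0.7, 0.3]
finger_force: 8.0
force: [0.4, -0.9, -1.1]
finger_force: 8.0
turn -0.06 u (q6 -1.41) | shift u: x -0.10 y 0.14 z 1.75 tip [646.3 180.3 105.2] ang 90.7
t 53.1 F [ 0.4 -0.9 -1.1] open 45.8 ff 8.0
```

```bash

python3 -m handwheel '[[-1,[-0.09,0.12,0.6],0],[-1,[0,0,0.6],0],[-1,[0,0,0.45],0],[-1,[0,0,0.06],0],[-1,[0,0,0],0]]' |grep force
python3 plan.py 650 186 35 91
python3 -m handwheel '[[-1,[0,0,0.04],0],[-1,[0,0,0],0],[0.2,[0,0,0],0],[0.3,[0,0,0],0],[0.3,[0,0,-0.8],0]]' |grep force
python3 -m handwheel '[[0.3,[0,0,-0.9],0],[1,[0.6,-1,-0.4],0],[1,[0.6,-1,0],0],[1,[0.6,-1,0],0],[1,[0.6,-1,0],0]]' |grep force
python3 -m handwheel '[[1,[0.6,-1,0],0],[1,[0.6,-1,0],0],[1,[0.6,-1,0],0],[1,[0.6,-1,0],0],[1,[0.5,-1,0],0]]' |grep force
python3 plan.py 413.6 -187.4 40 97
python3 - <<'E'
from seg import *
t=grab('top','t9.png');s=grab('scene','s9.png')
a=cv2.resize(t[130:230,220:320],(400,400),interpolation=cv2.INTER_CUBIC)
b=cv2.resize(s[280:390,220:360],(400,314),interpolation=cv2.INTER_CUBIC);b=cv2.copyMakeBorder(b,0,86,0,0,0)
cv2.imwrite('pics/c10.png',np.hstack([cv2.convertScaleAbs(a,alpha=1.4),b]))
E
```

```text
force: [-1.2, 1.1, 0.3]
finger_force: 8.0
turn -0.05 u (q6 -1.41) | shift u: x 0.02 y 0.00 z 0.06 tip [650.7 185.9  37.4] ang 90.7
t 53.8 F [-1.2  1.1  0.3] open 46.0 ff 8.0
force: [0.1, -1.1, 0.5]
finger_force: 0.0
force: [0.4, -0.9, 0.5]
finger_force: 0.0
force: [0.6, -0.0, 0.3]
finger_force: 0.0
turn -1.25 u (q6 -2.11) | shift u: x 0.74 y -0.16 z 1.99 tip [ 442.3 -177.6  119.6] ang 90.8
t 55.6 F [ 0.6 -0.   0.3] open 94.5 ff 0.0
```

View pics/c10.png

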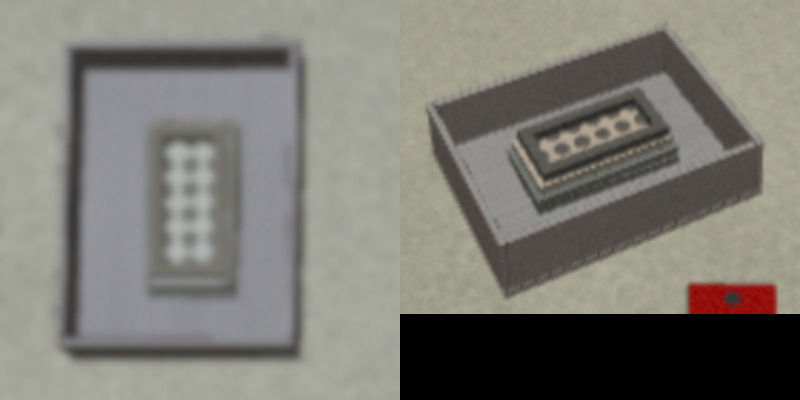

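The pile is neat: two press plates, the cap and the first frame, centred at left-crop (193,205). Now the last frame.

```bash

python3 -m handwheel '[[1,[0.4,-0.1,0],-0.65],[1,[0.34,-0.1,0],-0.6],[1,[0,0,0],0],[1,[0,0,0],0],[1,[0,0,0],0]]' |grep force
python3 plan.py 413.6 -187.4 3 97
```

```text
force: [-0.4, 0.2, -0.2]
finger_force: 0.0
turn 0.00 u (q6 -2.27) | shift u: x 0.03 y -0.05 z 2.91 tip [ 414.7 -185.4  119.3] ang 97.0
t 56.4 F [-0.4  0.2 -0.2] open 94.1 ff 0.0
```

```bash

python3 -m handwheel '[[1,[0.03,-0.05,0.7],0],[1,[0,0,0.8],0],[1,[0,0,0.8],0],[1,[0,0,0.57],0],[1,[0,0,0],0]]' |grep force
python3 -m handwheel '[[1,[0,0,0],0],[-1,[0,0,0],0],[-1,[0,0,0],0],[-1,[0,0,0],0],[-1,[0,0,0],0]]' 8 |grep force
python3 -m handwheel '[[-1,[0,0,0],0],[-1,[0,0,0],0],[-1,[0,0,0],0],[-1,[0,0,0],0],[-1,[0,0,0],0]]' |grep force
python3 plan.py 413.6 -187.4 3 97
python3 -m handwheel '[[-1,[0,0,-0.6],0],[-1,[0,0,-0.7],0],[-1,[0,0,-0.8],0],[-1,[0,0,-0.6],0.6],[-1,[0,0,0],0.6]]' |grep force
python3 plan.py 650 186 43 91
```

```text
force: [-1.0, 0.0, 0.2]
finger_force: 0.0
force: [0.6, 0.1, 0.7]
finger_force: 0.0
force: [0.2, -0.3, 0.5]
finger_force: 8.0
turn 0.00 u (q6 -2.27) | shift u: x -0.01 y 0.01 z 0.04 tip [ 413.1 -187.8    4.5] ang 97.0
t 58.2 F [ 0.2 -0.3  0.5] open 45.7 ff 8.0
force: [0.2, -1.0, -0.7]
finger_force: 8.0
turn -0.02 u (q6 -2.17) | shift u: x -6.07 y 9.25 z 1.78 tip [ 413.7 -188.2  114.3] ang 90.9
t 58.9 F [ 0.2 -1.  -0.7] open 45.8 ff 8.0
```

```bash

python3 -m handwheel '[[-1,[-0.5,0.8,0],0],[-1,[-0.6,0.9,0],0],[-1,[-0.6,0.9,0],0],[-1,[-0.6,0.9,0],0],[-1,[-0.6,0.9,0],0]]' |grep force
python3 -m handwheel '[[-1,[-0.6,0.9,0],0],[-1,[-0.6,0.9,0],0],[-1,[-0.6,0.9,0],0],[-1,[-0.6,0.9,0],0],[-1,[-0.5,0.9,0],0]]' |grep force
python3 -m handwheel '[[-1,[-0.2,0.2,0],0],[-1,[0,0,0],0],[-1,[0,0,0],0],[-1,[0,0,0],0],[-1,[0,0,0],0]]' |grep force
python3 plan.py 650 186 42 91
```

```text
force: [-0.2, -0.1, -0.8]
finger_force: 8.0
force: [-0.1, -0.4, -0.0]
finger_force: 8.0
force: [0.1, -0.1, -0.0]
finger_force: 8.0
turn -0.01 u (q6 -1.42) | shift u: x -0.09 y 0.16 z 1.77 tip [646.4 179.5 112.8] ang 91.0
t 60.8 F [ 0.1 -0.1 -0. ] open 45.8 ff 8.0
```

```bash

python3 -m handwheel '[[-1,[-0.08,0.15,0.6],0],[-1,[0,0,0.6],0],[-1,[0,0,0.45],0],[-1,[0,0,0.08],0],[-1,[0,0,0],0]]' |grep force
python3 plan.py 650 186 42 91
python3 -m handwheel '[[-1,[0,0,0.04],0],[-1,[0,0,0],0],[0.2,[0,0,0],0],[0.3,[0,0,0],0],[0.3,[0,0,-0.8],0]]' |grep force
python3 -m handwheel '[[0.3,[0,0,-0.9],0],[1,[1,0,-0.5],0],[1,[1,0,0],0],[1,[1,0,0],0],[1,[1,0,0],0]]' |grep force
python3 -m handwheel '[[1,[1,0,0],0],[1,[1,0,0],0],[1,[1,0,0],0],[1,[0,0,0],0],[1,[0,0,0],0]]' |grep force
python3 - <<'E'
from seg import *
t=grab('top','t10.png');s=grab('scene','s10.png')
a=cv2.resize(t[100:300,140:540],(800,400),interpolation=cv2.INTER_CUBIC)
b=cv2.resize(s[180:390,160:360],(210,200));b=s[190:390,160:560];b=cv2.resize(b,(400,200))
c=cv2.resize(s[190:390,180:370],(190,200))
cv2.imwrite('pics/c11.png',np.vstack([cv2.convertScaleAbs(a,alpha=1.4),np.hstack([b,c,np.zeros((200,210,3),np.uint8)])]))
E
```

```text
force: [-0.3, 0.5, 0.2]
finger_force: 8.0
turn -0.00 u (q6 -1.41) | shift u: x 0.00 y -0.01 z 0.04 tip [650.  186.3  43.6] ang 91.0
t 61.4 F [-0.3  0.5  0.2] open 45.6 ff 8.0
force: [0.3, 0.4, 0.0]
finger_force: 0.0
force: [-0.5, -1.4, 0.2]
finger_force: 0.0
force: [0.7, 0.1, 0.6]
finger_force: 0.0
```

View pics/c11.png

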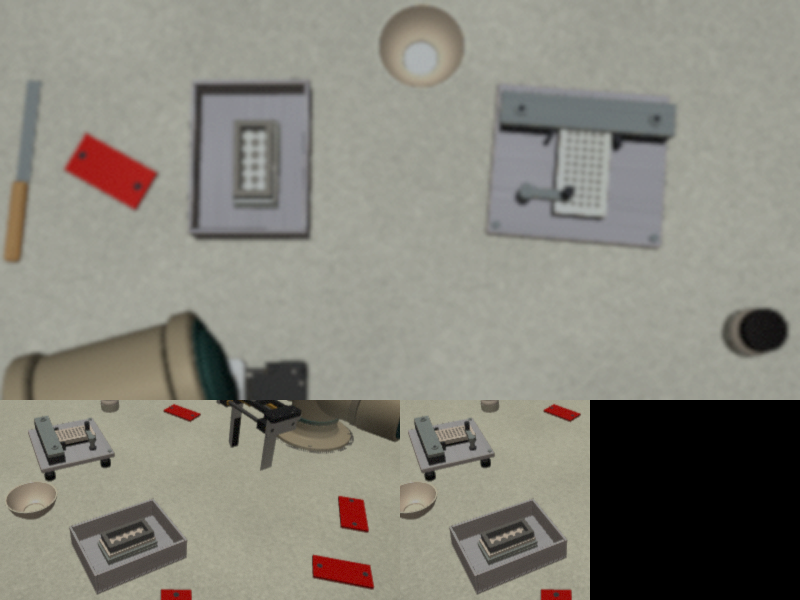

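The pile is complete at (256,163), the plate is home under the clamp, and the bystanders haven't moved. I'll do one numeric check that the plate hasn't shifted, then hand in.

```bash

python3 - <<'E'
from h import *
f=lambda n:cv2.imread(f'pics/{n}.png',0)[150:230,412:450].astype(np.float32)
a,b=f('t6'),f('t10'); print('shift px',cv2.phaseCorrelate(a,b),'mean diff',np.abs(a-b).mean())
s=monitor.state();print(s['t'],s['force'],s['finger_force'],s['tool_pos'])
print(workorder.sign_off())
E
```

```text
shift px ((-0.05868124746129766, -0.002832945058429459), 1.0011048157885671) mean diff 1.4707236
63.35 [ 0.60342064  0.37295646 -0.13053338] 0.0 [0.3711605  0.18160353 0.32898201]
the job is handed in; nothing more can be done
None
```

The job is handed in, with no verdict shown: camera checks put the spacer and small-hole plate fully home with the clamp swung across, and the five old parts present (no second cap plate was found) in one flat pile in the box, with the jar, spatula and bowl in place.

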